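# Run a position sensor to its end stop with the flatted key

## Task

Take the T-handled key out of the tool block, thread its flatted shank through the rotor of the position sensor until the collar sits flush on the rotor, then turn it clockwise (seen from above) to the rotor's end stop and leave it standing there. Nobody knows at what angle the rotor stands, so rest the key on it lightly and turn it until the flats match, bearing on it with less than 30 N; feel for the stop too and do not force it (it stands no more than 60 N from the key). Leave the other key and the other things on the bench where they are.

Things in the scene. Friction and masses are not known exactly. Their poses are not given: they have to be found in the camera images.
- flat_key: Steel key with a black T handle, 0.11 kg. Origin: centre of its tip; z runs up to the handle. Round pilot nose, z 0 to 6 mm, cone from 4.4 to 8.4 mm diameter. Shank: z 6 to 30 mm, 20 mm diameter with two flats 8.4 mm apart facing the key's -y and +y; its round sides are bevelled 1.7 mm at the nose. At first it stands upright in a hole of the tool block, collar on the block's top.
- key_collar (a point): Centre of the underside of the flatted key's steel collar, 30 mm above the key's tip. Collar: 32 mm diameter, 5 mm thick, with flats on the same two sides as the shank's, 13 mm from the axis. Loads named in the goal are the sum of all contact forces between key and sensor; a gentle turn of the seated key makes 10 to 30 N.
- key_grip (a point): Centre of the flatted key's T bar, 53 mm above the key's tip. The bar is 52 mm long along the key's x, 12 mm wide along its y (grip it across these 12 mm) and 20 mm high; a gap 8 mm high lies between bar and collar. Flats and bar are parallel; a half turn makes no difference.
- square_key: Bystander: the other steel key in the tool block, with a square shank and a round black knob, 30 mm in diameter, as its handle; same origin and heights as the flatted key. It stays in its hole.
- tool_block: Grey block 60 x 130 x 36 mm (x, y, z), fixed to the bench, with two round holes 23 mm wide and 33 mm deep at its y = -34 and +34 mm; either may hold the flatted key. Origin: centre of its underside.
- sensor_jig: Test nest fixed to the bench: aluminium plate 130 x 106 x 10 mm, in its middle a round black position sensor, 58 mm diameter, top 42 mm above the bench. Origin: centre of the plate's underside, on the rotor's axis; z up; x points to the sensor's connector. Beside a seated key nothing is higher than 44 mm.
- rotor_mouth (a point): Centre of the top of the sensor's grey rotor (35 mm diameter, 44 mm above the bench): mouth of its bore with two flats, which goes right through its 24 mm and is 0.45 mm larger than the shank all round. A seated key has its tip 30 mm below this point. The point does not turn with the rotor; its x is the sensor's x.
- index_mark (a point): White index line on the housing, 22 mm from the axis along the sensor's x. A white line on the rotor shows the bar's line of a key that fits; its angle is not measured: 0.6 to 1.9 rad counter-clockwise of the index (from above) at first. It turns with 0.06 Nm friction, stays where left, and meets a firm stop 0.1 to 0.35 rad before the index; twist there by 0.15 Nm at most.
- multimeter: Bystander: grey hand multimeter, 182 x 88 x 56 mm, lying on the bench. Origin: centre of its underside.
- screwdriver: Bystander: small screwdriver with a blue handle, 21 x 156 x 20 mm, lying on the bench. Origin: centre of its underside.
- probe_tin: Bystander: flat round tin, 60 mm in diameter, 22 mm high. Origin: centre of its underside.
- board: Bystander: small green circuit board, 85 x 72 x 12 mm, lying flat. Origin: centre of its underside.

How it is judged (in metres and radians):
On the way:
1. the flatted key's shank is through the rotor, its collar on the rotor's top (horizontal distance between flat_key and rotor_mouth below 0.003 m and z of flat_key in the frame of rotor_mouth below -0.028 m and angle between flat_key's own z axis and vertical below 0.06 rad), for 0.2 s.
At the end, for the whole second after the job is handed in: The flatted key is seated in the rotor (axis within 3 mm, collar within 2 mm of the rotor's top, upright within 0.06 rad), turned to the stop (T bar within 0.30 rad of the sensor's x axis), at rest; the square key (15 mm) and the bystanders (30 mm) are where they were (all of step 1 and angle between the x axis of flat_key and the x axis of sensor_jig, either way round below 0.3 rad and linear speed of flat_key below 0.01 m/s and distance of square_key from where it was at the start of the episode below 0.015 m and distance of each of multimeter, screwdriver, probe_tin, board from where it was at the start of the episode below 0.03 m); the robot touches nothing.
It fails at once if the key presses on the rotor with more than 30 N while its shank is not yet in the bore (contact force between flat_key and sensor_jig above 30 N and z of flat_key in the frame of rotor_mouth above -0.01 m).
It fails at once if the sensor is loaded by the key with more than 60 N (contact force between flat_key and sensor_jig above 60 N).
It fails at once if the square key is disturbed (more than 15 mm) (distance of square_key from where it was at the start of the episode above 0.015 m).
It fails at once if the multimeter, screwdriver, probe tin or board is pushed away (more than 30 mm) (distance of any of multimeter, screwdriver, probe_tin, board from where it was at the start of the episode above 0.03 m).
It also fails if it takes over 66 s, if anything falls off the work surface, if the arm or the gripper's body presses on something with over 40 N, if the wrist force passes 120 N, or if a joint passes its speed limit or range.

## Robot

A 7-joint arm with a two-finger parallel gripper is mounted at the origin on a cart in front of the work surface, level with it; the furniture and walls round the work are solid. World frame = base frame: x ahead of the robot, y to its left, z up, the work surface at z = 0. Lengths are in m, angles in degrees, forces in N, time in s.
With the tool pointing down it reaches from about 0.425 to 0.875 m from the base axis. Payload 4.7 kg.
Tool frame: the origin (TCP) lies at the very end of the fingers, on their centre line; the grasp point (between the pads) lies 19 mm behind it; z points along the fingers, y is the line along which they close (so a half turn about z gives the same grasp; the last joint's range is limited). The gripper opens to 87 mm and grips with 3 to 60 N. Pads are 19 mm wide; open, the fingers measure 117 mm over their backs; the gripper's body (75 mm by 190 mm) begins 51 mm behind the grasp point.
Start: joints at [74.032, 18.392, -4.016, 83.108, 1.295, 78.541, -3.26], TCP at [0.188, -0.622, 0.223] pointing down, gripper open.
Joint ranges: [-163.93, 163.93], [-17.29, 119.83], [-79.2, 71.16], [3.27, 140.29], [-89.18, 269.18], [5.43, 117.66], [-154.24, 154.24]. Speed limits (degrees/s): [147.25, 147.25, 180, 180, 180, 180, 180].

## Interface

Orientations are given as [roll, pitch, yaw] about the fixed x, y, z axes, in that order (R = Rz(yaw) Ry(pitch) Rx(roll)).
In Python, from cell import telemetry, cams, env gives the robot as it stands.
- The arm moves only by the tool arm_command, never from a script. Its argument "series" is text: rows parted by semicolons, each of 5 numbers parted by spaces: the shift along the tool's x, y, z in mm, then the turn about the tool's z in rad, then the closure in counts, from 0 (fully open) to 255 (shut). A call has 1 to 20 rows; each row shifts and turns the commanded pose from where the row before left it, along the tool's axes as they then stand; what a row does not reach is not made up. A row lasts 1/12 s, in which the tool goes at most 41.7 mm and 7.16 degrees, less where a joint would pass 70% of its speed; a pose out of reach is approached as far as the arm can. A call is refused whole if a number of a shift passes 41.7 or a number of a turn 0.125, either way. A call with a gripper value outside its range is refused whole. The fingers move at their own pace and stop on an object; "squeeze" is the grip in N (left out, the last holds). Time passes only in rows, so rows that do not move let the fingers close. It gives the time, the measured TCP pose, the force, the opening and the grip force at its end, in the units of the state.
- telemetry.get_obs(): the state, without advancing time (a new reading comes with each control period).
- cams.read_camera(name): name is "scene" or "top" or "wrist"; returns the picture (400x640x3 uint8, blue, green, red); there is no depth.
- cams.calibration(name): a dict with "K" (3x3 intrinsics, pixels), "origin" and "rotation" of the camera in the world; the wrist camera has in their place "hand_eye" (4x4, takes a point from camera to tool coordinates, whose origin is the TCP and whose axes are the flange's). Camera axes: x right, y down, z forward; pixel columns grow to the right and rows downward; lengths in m; the calibration is good to about 2 mm. The wrist camera is an equidistant fisheye: a pixel r from the principal point sees the ray r / f radians off the axis. A picture is of the moment at which its call begins: read the wrist's pose just before it. calibration takes no time and is no camera call.
- env.sign_off(): hands the job in; it is judged then, once.
The state is a dict: "time_s": time; "qpos": joint angles; "joint_velocities": joint speeds; "effort": joint torques, N m; "tool_pos": TCP position; "tool_rot": TCP orientation; "force": force on the tool from outside, world axes, zero at the start; "wrist_torque": the same for the moment, N m; "grip_width": finger opening in m; "grasp_force": force on a finger pad.
Only numpy, scipy, OpenCV 4.12 (cv2) and the standard library are available. Lean on these libraries where they do the work, as an engineer would, in place of code of your own. Each camera call takes 0.05 s, during which the arm holds its last target. There are 200 camera calls.

## Working session

There is one attempt and no reset: what is moved stays moved. The work goes in short steps, Python scripts to look and compute and a tool call to move; the robot and the scene stay as the last step left them, time stands still between calls to the robot, and variables do not carry over. Pictures are saved under pics/ and viewed, at most 11 in all, crops included, and the job is handed in when it is done.

Besides the shell and the picture viewer there is one more tool, called as name(argument=value, ...) on one line, values as JSON. arm_command: Moves the arm, as the interface text tells. Its arguments: {"type":"object","properties":{"series":{"type":"string"},"squeeze":{"type":"number"}},"required":["series"]}

```bash
ls; mkdir -p pics
cat > h.py <<'E'
import numpy as np,cv2
from cell import telemetry,cams,env
from scipy.spatial.transform import Rotation as R
def ray(name,u,v,obs=None):
    c=cams.calibration(name);K=np.array(c["K"])
    x=(u-K[0,2])/K[0,0];y=(v-K[1,2])/K[1,1]
    if name!="wrist":
        d=np.array([x,y,1]);return np.array(c["origin"]),np.array(c["rotation"])@d
    r=np.hypot(x,y);d=np.array([np.sin(r)*x/r,np.sin(r)*y/r,np.cos(r)]) if r>0 else np.array([0,0,1.])
    H=np.array(c["hand_eye"]);o=obs
    Rt=R.from_euler("xyz",o["tool_rot"],degrees=True).as_matrix();p=np.array(o["tool_pos"])
    return p+Rt@H[:3,3],Rt@(H[:3,:3]@d)
def onz(name,u,v,z,obs=None):
    o,d=ray(name,u,v,obs);return o+d*(z-o[2])/d[2]
E
python3 - <<'E'
from h import *
o=telemetry.get_obs();print(o)
for n in("scene","top","wrist"):
    cv2.imwrite(f"pics/{n}0.png",cams.read_camera(n));print(n,cams.calibration(n))
E
```

```text
pics
{'time_s': 0.0, 'qpos': array([74.0330302 , 18.4395922 , -4.01613878, 83.17559646,  1.29593781,
       78.5383068 , -3.26084348]), 'joint_velocities': array([ 0.05962973,  0.09524366,  0.06180411,  0.01216542, -0.05551087,
        0.01558203,  0.06037767]), 'effort': array([-1.53715973e-04, -4.91290390e+01, -4.04249439e-01, -3.12525201e+01,
       -6.41333009e-02,  4.38219379e-02,  1.74181118e-04]), 'tool_pos': array([ 0.18739269, -0.62183316,  0.22144946]), 'tool_rot': array([-1.79891800e+02,  6.37784381e-03,  1.67766609e+01]), 'force': array([ 0.57154885,  0.46130813, -0.19758114]), 'wrist_torque': array([ 0.05611383, -0.0211731 ,  0.00274776]), 'grasp_force': 0.0, 'grip_width': 0.08700757496020174}
scene {'K': array([[390.42511767,   0.        , 320.09694415],
       [  0.        , 390.42511767, 197.642084  ],
       [  0.        ,   0.        ,   1.        ]]), 'origin': array([0.12108597, 0.6116664 , 0.75997226]), 'rotation': array([-134.45114067,    0.96868281, -149.48653492])}
top {'K': array([[444.28580096,   0.        , 316.39592948],
       [  0.        , 444.28580096, 206.57197543],
       [  0.        ,   0.        ,   1.        ]]), 'origin': array([ 0.28452891, -0.03549117,  1.38806194]), 'rotation': array([-1.71461242e+02, -1.41825988e-01, -9.06678035e+01])}
wrist {'K': array([[309.70691629,   0.        , 323.48471757],
       [  0.        , 309.70691629, 199.35041717],
       [  0.        ,   0.        ,   1.        ]]), 'hand_eye': array([[ 3.00014217e-04, -9.58865990e-01, -2.83858984e-01,
         7.77858943e-02],
       [ 9.99999918e-01,  2.10817407e-04,  3.44778766e-04,
        -4.90361821e-04],
       [-2.70754218e-04, -2.83859064e-01,  9.58865975e-01,
        -1.62042287e-01],
       [ 0.00000000e+00,  0.00000000e+00,  0.00000000e+00,
         1.00000000e+00]])}
```

```bash
sed -i 's/np.array(c\["rotation"\])@d/R.from_euler("xyz",c["rotation"],degrees=True).as_matrix()@d/' h.py; python3 -c "
import cv2,numpy as np
a=[cv2.imread(f'pics/{n}0.png') for n in('top','wrist')]
cv2.imwrite('pics/tw.png',cv2.resize(np.vstack(a),(480,600)))"
```

```text
(no output)
```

View pics/top0.png

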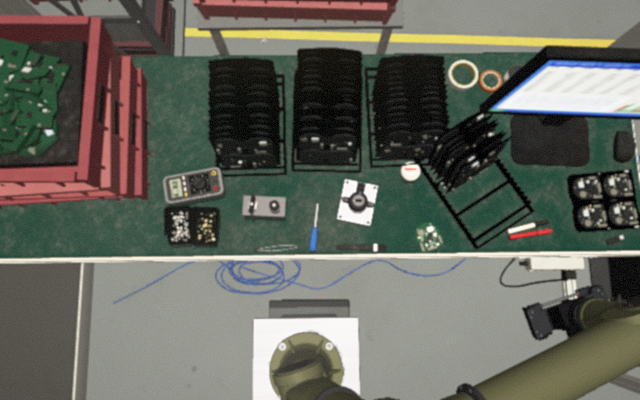

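View pics/scene0.png

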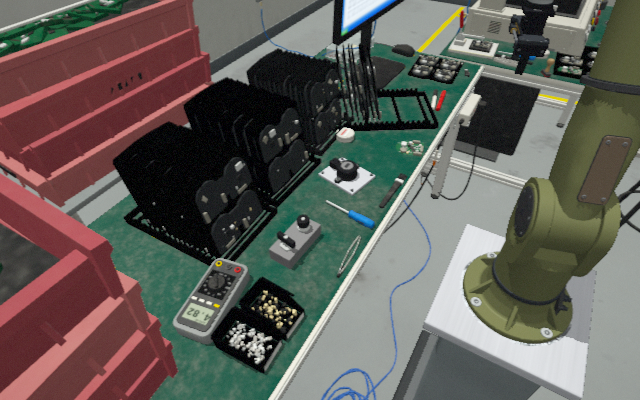

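Top view: tool block near (265,207), T bar at its left (252,205), round knob at its right (276,205), sensor at (358,201), screwdriver at (315,228), tin at (411,172). The scene view agrees.

Run:
```python
from h import *
for n,(u,v,z) in dict(block=(265,207,.036),T=(252,204,.06),sq=(276,205,.06),sens=(358,201,.043),screw=(315,228,.01),tin=(411,172,.02),board=(430,237,.01),meter=(195,185,.04),edge=(320,255,0)).items(): print(n,onz("top",u,v,z).round(3))
im=cv2.imread("pics/top0.png")
cv2.imwrite("pics/c1.png",cv2.resize(im[160:260,220:400],None,fx=4,fy=4,interpolation=cv2.INTER_CUBIC))
```

```text
block [0.488 0.117 0.036]
T [0.494 0.154 0.06 ]
sq [0.49  0.081 0.06 ]
sens [ 0.502 -0.169  0.043]
screw [ 0.424 -0.036  0.01 ]
tin [ 0.597 -0.341  0.02 ]
board [ 0.392 -0.393  0.01 ]
meter [0.558 0.333 0.04 ]
edge [ 0.341 -0.051  0.   ]
```

View pics/c1.png

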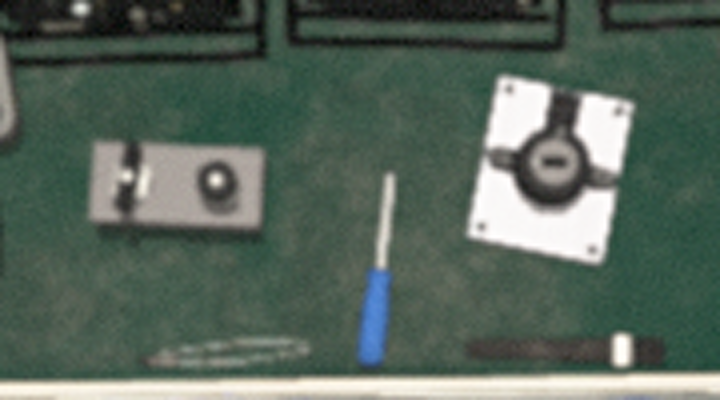

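arm_command(series="30.7 -24.4 -2 0 0;30.7 -24.4 -2 0 0;30.7 -24.4 -2 0 0;30.7 -24.4 -2 0 0;30.7 -24.4 -2 0 0;30.7 -24.4 -2 0 0;30.7 -24.4 -2 0 0;30.7 -24.4 -2 0 0;30.7 -24.4 -2 0 0;30.7 -24.4 -2 0 0;30.7 -24.4 -2 0 0;30.7 -24.4 -2 0 0;30.7 -24.4 -2 0 0;30.7 -24.4 -2 0 0;0 0 0 0 0;0 0 0 0 0")

```text
time_s: 1.48
tool_pos: [0.5016, -0.1683, 0.2505]
tool_rot: [-180.0, -0.0, 17.1]
force: [-0.3, -0.5, -0.7]
grip_width: 0.087
grasp_force: 0.0
```

Run:
```python
from h import *
import pickle
o=telemetry.get_obs();im=cams.read_camera("wrist");cv2.imwrite("pics/w1.png",im);pickle.dump(o,open("w1.pkl","wb"))
print(o["time_s"],o["tool_pos"],o["tool_rot"],o["qpos"])
```

```text
1.4833 [ 0.50159901 -0.16830899  0.25051469] [-1.79976384e+02 -1.48249507e-02  1.71277180e+01] [ 43.21297885   4.3737225  -28.86049728  96.99766571   2.11936273
  79.17706307 -58.84734261]
```

View pics/w1.png

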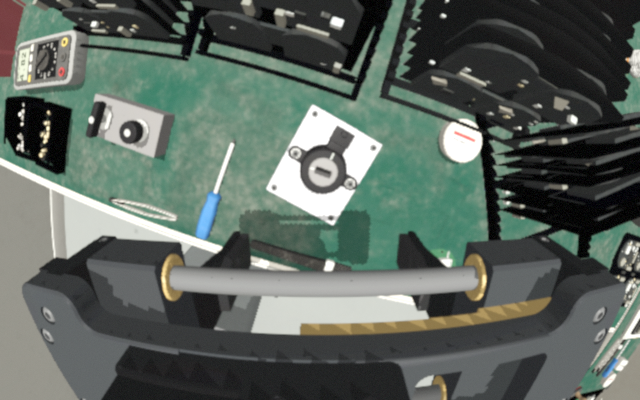

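Wrist view: sensor rotor at (325,168), connector toward (342,138), block with T key at (95,118) and knob at (132,130). The racks' feet end near (360,95) and (390,95).

Run:
```python
from h import *
import pickle
o=pickle.load(open("w1.pkl","rb"));im=cv2.imread("pics/w1.png")
sub=im[90:240,250:400].astype(int);m=((sub.min(2)>150)).astype(np.uint8)
cs,_=cv2.findContours(m,0,2);c=max(cs,key=cv2.contourArea)[:,0]+[250,90]
P=np.array([onz("wrist",u,v,.01,o)[:2] for u,v in c]).astype(np.float32)
(cx,cy),wh,a=cv2.minAreaRect(P);print("plate",cx,cy,wh,a)
print("rotor",onz("wrist",322,170,.044,o),"conn",onz("wrist",341,137,.03,o))
for p in((360,95),(385,95),(205,50),(350,50)):print(p,onz("wrist",*p,0,o).round(3))
for p in((95,118),(132,130)):print(p,onz("wrist",*p,.063,o).round(3))
cv2.imwrite("pics/c2.png",cv2.resize(im[100:230,255:395],None,fx=4.5,fy=4.5,interpolation=cv2.INTER_CUBIC))
```

```text
plate 0.5045296549797058 -0.16569197177886963 (0.10840906947851181, 0.13286739587783813) 77.2607421875
rotor [ 0.50647157 -0.16445114  0.044     ] conn [ 0.55059424 -0.17531547  0.03      ]
(360, 95) [ 0.61  -0.185  0.   ]
(385, 95) [ 0.621 -0.216  0.   ]
(205, 50) [0.615 0.037 0.   ]
(350, 50) [ 0.664 -0.154  0.   ]
(95, 118) [0.496 0.156 0.063]
(132, 130) [0.493 0.087 0.063]
```

View pics/c2.png

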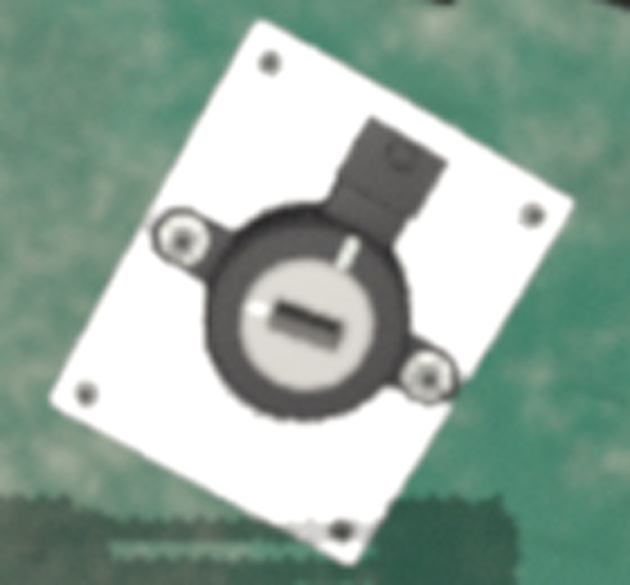

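The crop shows the rotor's centre at about full-image (323,172). Its white line is at the left end of the slot (crop 258,308), and the index is at crop (348,253).

```bash
cat >> h.py <<'E'
def rotor(im,o,u0,v0,s=45):
    "housing disc 58mm at z .042: dark around; rotor 35 mm grey at z .044"
    g=cv2.cvtColor(im,6);m=np.zeros_like(g)
    x0,y0=int(u0-s),int(v0-s);m[y0:y0+2*s,x0:x0+2*s]=((g>105))[y0:y0+2*s,x0:x0+2*s]*255
    n,l,st,ce=cv2.connectedComponentsWithStats(m)
    out=[]
    for i in range(1,n):
        if st[i,4]<25: continue
        c=cv2.findContours((l==i).astype(np.uint8),0,1)[0][0][:,0]
        P=np.array([onz("wrist",u,v,.044,o)[:2] for u,v in c]).astype(np.float32)
        (cx,cy),r=cv2.minEnclosingCircle(P);out.append((st[i,4],cx,cy,2*r,cv2.minAreaRect(P)))
    return out
E
python3 - <<'E'
from h import *
import pickle
o=pickle.load(open("w1.pkl","rb"));im=cv2.imread("pics/w1.png")
for r in rotor(im,o,323,172,28):print(r)
f=lambda x,y:onz("wrist",255+x/4.5,100+y/4.5,.044,o)[:2]
c=f(307,325)
for n,p in dict(line=(258,308),idx=(348,253)).items():
    d=f(*p)-c;print(n,np.hypot(*d),np.degrees(np.arctan2(d[1],d[0])))
d=f(278,309)-f(345,332);print("slot",np.degrees(np.arctan2(d[1],d[0])),c)
# block & T key
s=im[80:170,70:190];print(onz("wrist",95,118,.063,o))
cv2.imwrite("pics/c3.png",cv2.resize(s,None,fx=5,fy=5,interpolation=cv2.INTER_CUBIC))
E
```

```text
(np.int32(1259), 0.5037059783935547, -0.16589507460594177, 0.0960065945982933, ((0.5043728351593018, -0.16569148004055023), (0.06846759468317032, 0.06841516494750977), 17.143665313720703))
(np.int32(743), 0.5087294578552246, -0.16615325212478638, 0.046407341957092285, ((0.5053873062133789, -0.16535243391990662), (0.039564065635204315, 0.037760086357593536), 31.43537139892578))
line 0.013981937369473773 87.56627140372856
idx 0.02248717460762947 -11.9490274875048
slot 87.84076173133768 [ 0.50428028 -0.16667521]
[0.49561998 0.15596269 0.063     ]
```

arm_command(series="10 -34.6 5 0 0;10 -34.6 5 0 0;10 -34.6 5 0 0;10 -34.6 5 0 0;10 -34.6 5 0 138;10 -34.6 5 0 138;10 -34.6 5 0 138;10 -34.6 5 0 138;10 -34.6 5 0 138;0 0 5 0.1 138;0 0 0 0.1 138;0 0 0 0.1 138;0 0 0 0 138;0 0 0 0 138")

```text
time_s: 2.7
tool_pos: [0.4971, 0.151, 0.2003]
tool_rot: [179.9, 0.0, -0.4]
force: [-0.1, 1.2, -0.5]
grip_width: 0.0407
grasp_force: 0.0
```

Run:
```python
from h import *
import pickle
o=telemetry.get_obs();im=cams.read_camera("wrist");cv2.imwrite("pics/w2.png",im);pickle.dump(o,open("w2.pkl","wb"))
print(o["time_s"],o["tool_pos"],o["tool_rot"],o["qpos"],o["grip_width"])
cv2.imwrite("pics/w2c.png",cv2.resize(im[60:260,220:480],None,fx=3,fy=3,interpolation=cv2.INTER_CUBIC))
```

```text
2.7 [0.49706074 0.15103677 0.20025708] [ 1.79949624e+02  1.91969253e-02 -4.13365939e-01] [  22.29354427    6.2489553   -44.5394004   101.97444754    4.60437051
   73.65000919 -113.79009082] 0.040721571704795755
```

View pics/w2c.png

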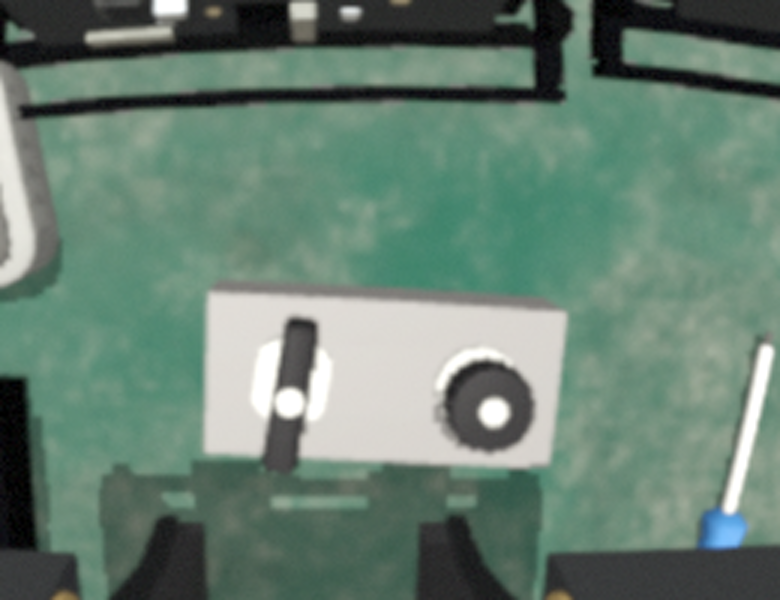

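The bar runs in the crop from (301,320) to (280,468), the knob is at (490,407), and the fingers are at the bottom edge.

Run:
```python
from h import *
import pickle
o=pickle.load(open("w2.pkl","rb"));im=cv2.imread("pics/w2.png")
f=lambda x,y,z:onz("wrist",220+(x-1)/3,60+(y-1)/3,z,o)[:2]
a,b=f(301,321,.069),f(281,467,.069);d=a-b
print("bar",(a+b)/2,np.hypot(*d),np.degrees(np.arctan2(d[1],d[0])),"dot",f(290,402,.069))
e=[f(255,385,.041),f(329,385,.041)];print("collar flats y",e)
p,q=f(210,290,.036),f(207,455,.036);r,s=f(566,312,.036),f(550,466,.036);print("block",(p+q+r+s)/4,np.degrees(np.arctan2(*(( p-r)[::-1])))-90)
k=(p+q+r+s)/4;u=(p-r)/np.hypot(*(p-r));print("hole",k+.034*u)
# tilt of axis check: long edges
g=im[60:260,220:480];t=(g.max(2)<75).astype(np.uint8);n,l,st,_=cv2.connectedComponentsWithStats(t)
i=l[116,97] or l[145,94]
c=cv2.findContours((l==i).astype(np.uint8),0,1)[0][0][:,0]+[220,60]
P=np.array([onz("wrist",x,y,.069,o)[:2] for x,y in c]).astype(np.float32);print(st[i],cv2.minAreaRect(P))
```

```text
bar [0.49592524 0.15801031] 0.04997566511408006 -8.26846424522722 dot [0.49373924 0.15828027]
collar flats y [array([0.49240175, 0.17141296]), array([0.49219914, 0.14497646])]
block [0.49187439 0.12405338] -3.565721883891058
hole [0.49398897 0.15798756]
[    0     0   260   200 43404] ((0.6114576458930969, 0.021894779056310654), (0.058047980070114136, 0.012720745988190174), 88.00630187988281)
```

arm_command(series="-2 -7 20 0 138;0 0 30 0.07 138;0 0 30 0.067 138;0 0 25 0 138;0 0 20 0 138;0 0 15 0 138;0 0 10 0 138;0 0 5 0 138;0 0 0 0 138;0 0 0 0 138", squeeze=25)

```text
time_s: 3.58
tool_pos: [0.4954, 0.1599, 0.0461]
tool_rot: [-180.0, -0.0, -8.3]
force: [1.2, 0.2, 0.1]
grip_width: 0.04
grasp_force: 0.0
```

Run:
```python
from h import *
import pickle
o=telemetry.get_obs();im=cams.read_camera("wrist");cv2.imwrite("pics/w3.png",im)
print(o["tool_pos"],o["tool_rot"],o["force"])
cv2.imwrite("pics/w3c.png",cv2.resize(im[140:340,200:460],None,fx=3,fy=3,interpolation=cv2.INTER_CUBIC))
```

```text
[0.49541618 0.15986002 0.04613417] [-1.79984660e+02 -4.92769368e-02 -8.25260598e+00] [1.19694563 0.15911153 0.10674903]
```

View pics/w3c.png

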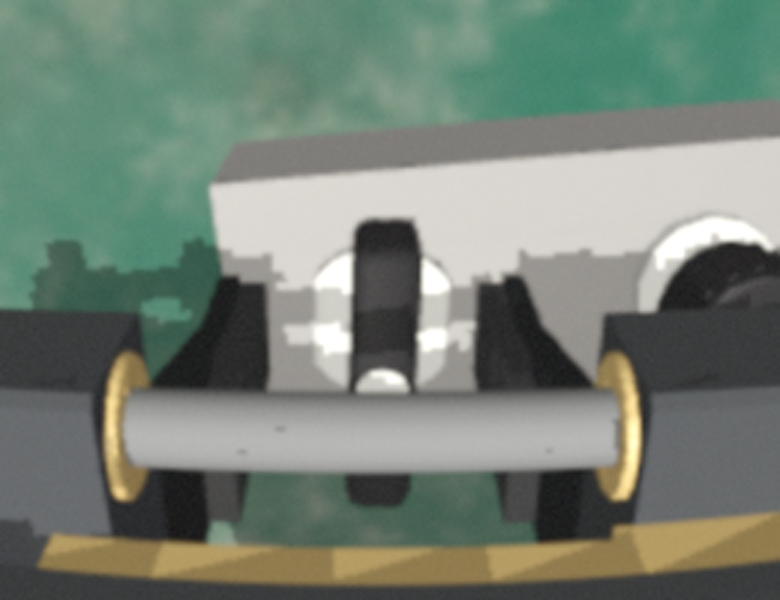

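Run:
```python
from h import *
o=telemetry.get_obs()
f=lambda x,y,z:onz("wrist",200+(x-1)/3,140+(y-1)/3,z,o)
Rt=R.from_euler("xyz",o["tool_rot"],degrees=True).as_matrix()
for n,p in dict(far_top=(387,222,.069),near_tail=(378,503,.069),nt2=(378,480,.069),dot=(382,378,.069),collL=(315,300,.041),collR=(450,300,.041)).items():
  print(n,(Rt.T@(f(*p)-o["tool_pos"])*1000).round(1))
```

```text
far_top [ 29.2   2.2 -22.4]
near_tail [-25.5   1.  -22.5]
nt2 [-20.2   0.9 -22.5]
dot [  1.    1.6 -22.5]
collL [  3.2 -11.4   5.5]
collR [ 3.2 15.3  5.5]
```

arm_command(series="0 2 0 0 138;0 0 0 0 200;0 0 0 0 230;0 0 0 0 255;0 0 0 0 255;0 0 0 0 255;0 0 0 0 255;0 0 0 0 255", squeeze=30)

```text
time_s: 4.3
tool_pos: [0.4946, 0.158, 0.0456]
tool_rot: [180.0, -0.0, -8.3]
force: [-0.2, 0.4, 0.6]
grip_width: 0.0121
grasp_force: 30.0
```

arm_command(series="0 0 -5 0 255;0 0 -10 0 255;0 0 -20 0 255;0 0 -30 0 255;0 0 -30 0 255;0 0 -25 0 255;5.7 32 0 0 255;5.7 32 0 0 255;5.7 32 0 0 255;5.7 32 0 0 255;5.7 32 0 0 255;5.7 32 0 0 255;5.7 32 0 0 255;5.7 32 0 0 255;5.7 32 0 0 255;5.7 32 0 0 255")

```text
time_s: 5.63
tool_pos: [0.5049, -0.1684, 0.1665]
tool_rot: [180.0, -0.1, -8.2]
force: [-0.1, 0.3, -0.6]
grip_width: 0.012
grasp_force: 30.0
```

arm_command(series="0 0 0 -0.12 255;0 0 0 -0.12 255;0 0 0 -0.12 255;0 0 0 -0.12 255;0 0 0 -0.12 255;0 0 0 -0.12 255;0 0 0 -0.12 255;0 0 0 0 255;0 0 0 0 255")

```text
time_s: 6.38
tool_pos: [0.5051, -0.1669, 0.1661]
tool_rot: [180.0, -0.0, 39.7]
force: [-0.5, -0.5, -0.5]
grip_width: 0.0117
grasp_force: 30.0
```

Run:
```python
from h import *
import pickle
o=telemetry.get_obs();im=cams.read_camera("wrist");s=cams.read_camera("scene");t=cams.read_camera("top")
for n,i in zip("wst",(im,s,t)):cv2.imwrite(f"pics/4{n}.png",i)
pickle.dump(o,open("w4.pkl","wb"))
print({k:np.round(v,3) for k,v in o.items()})
z=lambda a,f:cv2.resize(a,None,fx=f,fy=f,interpolation=cv2.INTER_CUBIC)
cv2.imwrite("pics/4.png",np.vstack([np.hstack([z(s[60:210,230:430],2),z(t[50:200,250:450],2)]),z(im[100:250,200:600],2)]))
```

```text
{'time_s': np.float64(6.383), 'qpos': array([ 45.722,   8.238, -32.705, 103.275,   4.737,  69.807, -38.665]), 'joint_velocities': array([-0.213,  0.134,  0.353,  0.091,  0.086, -0.125, -0.839]), 'effort': array([ 3.6000e-02, -3.3923e+01, -2.4270e+00, -3.0366e+01, -7.2000e-02,
       -7.0000e-03,  2.2800e-01]), 'tool_pos': array([ 0.505, -0.167,  0.166]), 'tool_rot': array([ 1.79969e+02, -1.80000e-02,  3.96840e+01]), 'force': array([-0.484, -0.545, -0.54 ]), 'wrist_torque': array([ 0.031, -0.059, -0.014]), 'grasp_force': np.float64(29.996), 'grip_width': np.float64(0.012)}
```

View pics/4.png

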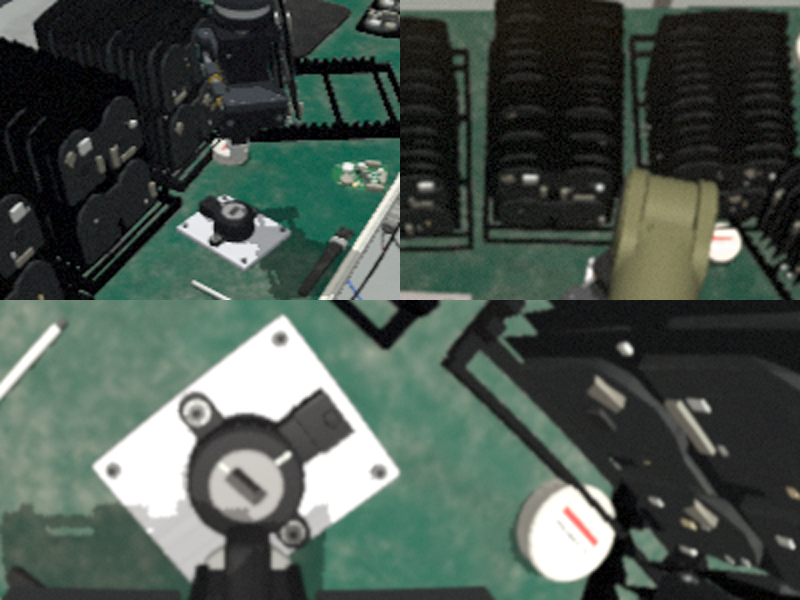

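Scene crop: the gripper holds the key above and to the right of the sensor, and the rack plates sit behind their feet. Wrist crop: rotor at (245,477), index at (283,457), rotor line at (225,470).

Run:
```python
from h import *
import pickle
o=pickle.load(open("w4.pkl","rb"));im=cv2.imread("pics/4w.png")
hs=cv2.HoughCircles(cv2.GaussianBlur(im,(3,3),0)[:,:,1],cv2.HOUGH_GRADIENT,1,20,param1=120,param2=15,minRadius=15,maxRadius=35)
h=[c for c in hs[0] if np.hypot(c[0]-322,c[1]-188)<15];print(h)
for c in h: print(onz("wrist",c[0],c[1],.043,o))
o1=pickle.load(open("w1.pkl","rb"));i1=cv2.imread("pics/w1.png")
hs=cv2.HoughCircles(cv2.GaussianBlur(i1,(3,3),0)[:,:,1],cv2.HOUGH_GRADIENT,1,20,param1=120,param2=12,minRadius=10,maxRadius=30)
for c in hs[0]:
  if np.hypot(c[0]-323,c[1]-171)<15: print(1,c,onz("wrist",c[0],c[1],.043,o1))
f=lambda x,y:onz("wrist",200+x/2,100+(y-300)/2,.044,o)[:2]
c=f(245,478);print(c)
for n,p in dict(line=(224,468),idx=(283,457)).items():
    d=f(*p)-c;print(n,np.hypot(*d),np.degrees(np.arctan2(d[1],d[0])))
```

```text
[array([322.5, 192.5,  18.2], dtype=float32)]
[ 0.50453811 -0.16561977  0.043     ]
1 [322.5 171.5  14.9] [ 0.50483077 -0.16556583  0.043     ]
[ 0.50739657 -0.16325308]
line 0.011051445041788403 103.45173288933123
idx 0.02059618038668145 -20.554333030456853
```

arm_command(series="0 0 0 -0.12 255;0 0 0 -0.12 255;0 0 0 -0.12 255;0 0 0 -0.12 255;0 0 0 -0.12 255;0 0 0 -0.12 255;0 0 0 -0.12 255;0 0 20 0 255;0 0 20 0 255;0 0 15 0 255;0 0 10 0 255;0 0 7 0 255;0 0 0 0 255;0 0 0 0 255;0 0 0 0 255")

```text
time_s: 7.78
tool_pos: [0.5058, -0.1671, 0.0945]
tool_rot: [179.9, 0.0, 88.0]
force: [0.2, 0.4, -1.1]
grip_width: 0.0115
grasp_force: 30.0
```

Run:
```python
from h import *
import pickle
o=telemetry.get_obs();im=cams.read_camera("wrist");s=cams.read_camera("scene")
for n,i in zip("ws",(im,s)):cv2.imwrite(f"pics/5{n}.png",i)
pickle.dump(o,open("w5.pkl","wb"))
print({k:np.round(v,3) for k,v in o.items()})
z=lambda a,f:cv2.resize(a,None,fx=f,fy=f,interpolation=cv2.INTER_CUBIC)
cv2.imwrite("pics/5.png",np.hstack([z(s[140:200,310:380],6)[:360,:400],z(im[140:260,260:390],3)]))
```

```text
{'time_s': np.float64(7.783), 'qpos': array([ 47.979,  13.089, -36.081, 107.589,   8.713,  61.952,   6.488]), 'joint_velocities': array([-0.037, -0.331, -0.077, -0.188, -0.018,  0.113,  0.044]), 'effort': array([ 1.5000e-02, -3.5105e+01, -3.8600e+00, -2.7911e+01, -4.7000e-02,
        6.8000e-02, -3.0000e-03]), 'tool_pos': array([ 0.506, -0.167,  0.095]), 'tool_rot': array([1.79912e+02, 3.60000e-02, 8.79840e+01]), 'force': array([ 0.194,  0.379, -1.136]), 'wrist_torque': array([ 0.006, -0.146, -0.001]), 'grasp_force': np.float64(29.997), 'grip_width': np.float64(0.011)}
```

View pics/5.png

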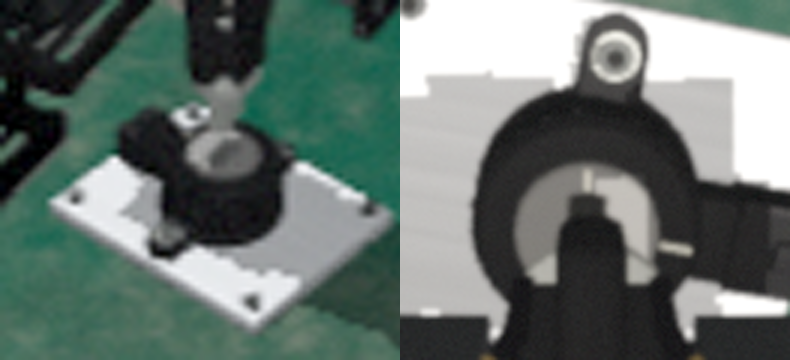

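The key hangs over the slot: the rotor line at crop (588,180) is parallel to the bar and centred on it. I'll descend gently.

arm_command(series="0 -1 5 0 255;0 0 4 0 255;0 0 2 0 255;0 0 1 0 255;0 0 1 0 255;0 0 0 0 255;0 0 0 0 255")

```text
time_s: 8.47
tool_pos: [0.504, -0.1669, 0.0805]
tool_rot: [-180.0, 0.0, 88.0]
force: [0.5, -0.1, -1.4]
grip_width: 0.0116
grasp_force: 30.0
```

arm_command(series="0 0 1 0 255;0 0 1 0 255;0 0 0 0 255")

```text
time_s: 8.72
tool_pos: [0.5041, -0.167, 0.0785]
tool_rot: [180.0, 0.0, 88.0]
force: [0.9, -0.0, -0.8]
grip_width: 0.0116
grasp_force: 30.0
```

arm_command(series="0 0 0.7 0 255;0 0 0.7 0 255;0 0 0 0 255")

```text
time_s: 8.97
tool_pos: [0.5041, -0.1669, 0.0771]
tool_rot: [180.0, 0.0, 88.0]
force: [0.0, 0.4, -1.6]
grip_width: 0.012
grasp_force: 30.0
```

arm_command(series="0 0 0.6 0 255;0 0 0.6 0 255;0 0 0 0 255")

```text
time_s: 9.22
tool_pos: [0.5041, -0.1669, 0.076]
tool_rot: [180.0, 0.0, 88.0]
force: [-0.2, 0.1, -0.7]
grip_width: 0.0115
grasp_force: 30.0
```

arm_command(series="0 0 0.6 0 255;0 0 0.4 0 255;0 0 0 0 255")

```text
time_s: 9.47
tool_pos: [0.5043, -0.1666, 0.0751]
tool_rot: [180.0, -0.0, 88.0]
force: [0.0, 0.3, 0.5]
grip_width: 0.0114
grasp_force: 30.0
```

arm_command(series="0 0 0.5 0 255;0 0 0.3 0 255;0 0 0 0 255")

```text
time_s: 9.72
tool_pos: [0.5042, -0.1664, 0.0741]
tool_rot: [180.0, -0.0, 88.0]
force: [1.0, 2.2, -0.3]
grip_width: 0.0116
grasp_force: 30.0
```

arm_command(series="0.6 0 0 0 255;0 0 0.5 0 255;0 0 0 0 255")

```text
time_s: 9.97
tool_pos: [0.5042, -0.1662, 0.0736]
tool_rot: [180.0, -0.0, 88.0]
force: [0.2, 1.7, -0.8]
grip_width: 0.0117
grasp_force: 30.0
```

arm_command(series="0 0 0.5 0 255;0 0 0.5 0 255;0 0 0 0 255")

```text
time_s: 10.22
tool_pos: [0.5042, -0.1662, 0.0727]
tool_rot: [180.0, -0.0, 88.0]
force: [1.9, 0.8, 0.3]
grip_width: 0.0116
grasp_force: 30.0
```

arm_command(series="0 0 0.5 0 255;0 0 0.5 0 255;0 0 0 0 255")

```text
time_s: 10.47
tool_pos: [0.5042, -0.1662, 0.0717]
tool_rot: [180.0, -0.0, 88.0]
force: [1.7, 1.7, 0.4]
grip_width: 0.0116
grasp_force: 30.0
```

arm_command(series="0.3 0.4 1 0 255;0 0 1 0 255;0 0 1 0 255;0 0 0 0 255")

```text
time_s: 10.8
tool_pos: [0.5043, -0.1661, 0.0683]
tool_rot: [-180.0, 0.0, 88.0]
force: [2.0, 0.7, -1.2]
grip_width: 0.0119
grasp_force: 30.0
```

arm_command(series="0 0 1 0 255;0 0 1 0 255;0 0 1 0 255;0 0 0 0 255")

```text
time_s: 11.13
tool_pos: [0.5043, -0.1661, 0.0654]
tool_rot: [-180.0, -0.0, 88.0]
force: [1.6, 1.2, -0.8]
grip_width: 0.0118
grasp_force: 30.0
```

arm_command(series="0 0 1 0 255;0 0 1 0 255;0 0 1 0 255;0 0 0 0 255")

```text
time_s: 11.47
tool_pos: [0.5043, -0.1661, 0.0624]
tool_rot: [-180.0, 0.0, 88.0]
force: [2.2, 1.9, -0.7]
grip_width: 0.0117
grasp_force: 30.0
```

arm_command(series="0 0 1 0 255;0 0 1 0 255;0 0 1 0 255;0 0 1 0 255;0 0 0 0 255")

```text
time_s: 11.88
tool_pos: [0.5043, -0.166, 0.0584]
tool_rot: [-180.0, -0.0, 88.0]
force: [1.9, 1.1, -0.1]
grip_width: 0.0117
grasp_force: 30.0
```

arm_command(series="0 0 1 0 255;0 0 1 0 255;0 0 0.7 0 255;0 0 0 0 255")

```text
time_s: 12.22
tool_pos: [0.5043, -0.166, 0.0558]
tool_rot: [-180.0, 0.0, 88.0]
force: [1.5, 0.8, -1.2]
grip_width: 0.0117
grasp_force: 30.0
```

arm_command(series="0 0 0.6 0 255;0 0 0.5 0 255;0 0 0 0 255")

```text
time_s: 12.47
tool_pos: [0.5044, -0.1661, 0.0548]
tool_rot: [-180.0, 0.0, 88.0]
force: [1.5, 1.6, -0.7]
grip_width: 0.0117
grasp_force: 30.0
```

arm_command(series="0 0 0.4 0 255;0 0 0.3 0 255;0 0 0 0 255")

```text
time_s: 12.72
tool_pos: [0.5044, -0.166, 0.0541]
tool_rot: [-180.0, 0.0, 88.0]
force: [0.7, 0.9, 0.0]
grip_width: 0.0119
grasp_force: 30.0
```

arm_command(series="0 0 0.3 0 255;0 0 0.3 0 255;0 0 0 0 255")

```text
time_s: 12.97
tool_pos: [0.5044, -0.166, 0.0536]
tool_rot: [-180.0, 0.0, 88.0]
force: [0.9, 1.7, 1.6]
grip_width: 0.0114
grasp_force: 30.0
```

arm_command(series="0 0 0.3 0 255;0 0 0 0 255")

```text
time_s: 13.13
tool_pos: [0.5044, -0.1661, 0.0536]
tool_rot: [-180.0, 0.0, 88.0]
force: [-0.8, 1.8, 3.7]
grip_width: 0.0119
grasp_force: 30.0
```

Seated: z stopped at 0.0536 and Fz is rising. Now I'll turn clockwise (+).

arm_command(series="0 -0.09 -0.2 0.06 255;0 -0.09 0 0.06 255;0 -0.09 0 0.06 255;0 -0.09 0 0.06 255;0 -0.09 0 0.06 255;0 0 0 0 255")

```text
time_s: 13.63
tool_pos: [0.5047, -0.1661, 0.0536]
tool_rot: [179.9, -0.0, 70.7]
force: [2.9, 0.6, 0.4]
grip_width: 0.0118
grasp_force: 30.0
```

```bash
cat > s.py <<'E'
from h import *
o=telemetry.get_obs();print(o["wrist_torque"].round(3),o["force"].round(2),o["tool_pos"].round(4),o["tool_rot"].round(2),o["qpos"].round(1))
E
python3 s.py
```

```text
[ 0.214 -0.638  0.008] [2.89 0.62 0.44] [ 0.5047 -0.1661  0.0536] [179.91  -0.    70.73] [ 44.8  15.5 -32.9 109.9  10.   57.3 -11.8]
```

arm_command(series="0 0.5 0 0.06 255;0 0 0 0.06 255;0 0 0 0.06 255;0 0 0 0.06 255;0 0 0 0.06 255;0 0 0 0.06 255;0 0 0 0.06 255;0 0 0 0.06 255;0 0 0 0 255")

```text
time_s: 14.38
tool_pos: [0.5048, -0.1661, 0.0536]
tool_rot: [180.0, -0.0, 43.3]
force: [1.5, 1.6, 1.0]
grip_width: 0.0118
grasp_force: 30.0
```

```bash
python3 s.py
```

```text
[ 0.311 -0.389 -0.074] [1.47 1.55 1.04] [ 0.5048 -0.1661  0.0536] [ 1.7997e+02 -1.0000e-02  4.3320e+01] [ 41.4  15.  -29.1 109.9   8.6  57.2 -38.2]
```

arm_command(series="0.2 0.2 0 0.06 255;0 0 0 0.06 255;0 0 0 0.06 255;0 0 0 0.06 255;0 0 0 0.06 255;0 0 0 0.06 255;0 0 0 0.06 255;0 0 0 0.06 255;0 0 0 0.04 255;0 0 0 0 255")

```text
time_s: 15.22
tool_pos: [0.5048, -0.1663, 0.0536]
tool_rot: [180.0, -0.0, 13.6]
force: [1.0, 1.3, 1.8]
grip_width: 0.0117
grasp_force: 30.0
```

```bash
python3 s.py
```

```text
[ 0.285 -0.242  0.071] [0.98 1.31 1.79] [ 0.5048 -0.1663  0.0536] [179.98  -0.    13.61] [ 37.9  14.5 -25.1 110.    7.3  57.  -66.9]
```

arm_command(series="0 0 0 0.03 255;0 0 0 0.03 255;0 0 0 0 255")

```text
time_s: 15.47
tool_pos: [0.5048, -0.1663, 0.0536]
tool_rot: [180.0, -0.0, 10.2]
force: [0.4, 0.2, 2.2]
grip_width: 0.012
grasp_force: 30.0
```

```bash
python3 s.py
```

```text
[ 0.262 -0.244  0.034] [0.41 0.25 2.23] [ 0.5048 -0.1663  0.0536] [ 1.7998e+02 -1.0000e-02  1.0210e+01] [ 37.5  14.4 -24.7 110.    7.1  57.  -70.1]
```

arm_command(series="0 0 0 0.015 255;0 0 0 0.015 255;0 0 0 0 255")

```text
time_s: 15.72
tool_pos: [0.5048, -0.1663, 0.0536]
tool_rot: [180.0, -0.0, 8.4]
force: [0.6, 1.1, 2.0]
grip_width: 0.0116
grasp_force: 30.0
```

```bash
python3 s.py
```

```text
[ 0.284 -0.303  0.001] [0.62 1.09 1.99] [ 0.5048 -0.1663  0.0536] [ 1.7998e+02 -1.0000e-02  8.3700e+00] [ 37.3  14.4 -24.4 110.    7.1  57.  -71.9]
```

arm_command(series="0 0 0 0.015 255;0 0 0 0.015 255;0 0 0 0 255")

```text
time_s: 15.97
tool_pos: [0.5048, -0.1663, 0.0536]
tool_rot: [180.0, -0.0, 6.6]
force: [1.4, -0.2, 2.2]
grip_width: 0.0119
grasp_force: 30.0
```

```bash
python3 s.py
```

```text
[ 0.248 -0.292  0.022] [ 1.42 -0.23  2.23] [ 0.5048 -0.1663  0.0536] [ 1.7998e+02 -1.0000e-02  6.5900e+00] [ 37.1  14.4 -24.2 110.    7.   57.  -73.6]
```

arm_command(series="0 0 0 0.015 255;0 0 0 0.015 255;0 0 0 0 255")

```text
time_s: 16.22
tool_pos: [0.5048, -0.1663, 0.0535]
tool_rot: [180.0, -0.0, 4.9]
force: [0.2, 0.8, 4.0]
grip_width: 0.0119
grasp_force: 30.0
```

```bash
python3 s.py
```

```text
[ 0.232 -0.226  0.011] [0.22 0.84 4.01] [ 0.5048 -0.1663  0.0535] [ 1.7998e+02 -1.0000e-02  4.8600e+00] [ 36.9  14.3 -24.  110.    6.9  57.  -75.3]
```

```bash
cat > s.py <<'E'
from h import *
T=[];E=[]
for _ in range(4):
    cams.read_camera("top");o=telemetry.get_obs();T.append(o["wrist_torque"]);E.append(o["effort"][6])
print(np.mean(T,0).round(3),np.mean(E).round(3),o["force"].round(2),o["tool_rot"].round(2))
E
python3 s.py
```

```text
[ 0.161 -0.274  0.018] -0.046 [0.57 1.29 3.83] [ 1.7998e+02 -1.0000e-02  4.9200e+00]
```

arm_command(series="0 0 0 0.015 255;0 0 0 0.015 255;0 0 0 0 255")

```text
time_s: 16.67
tool_pos: [0.5048, -0.1663, 0.0536]
tool_rot: [180.0, -0.0, 3.1]
force: [1.2, 0.5, 3.4]
grip_width: 0.0118
grasp_force: 30.0
```

```bash
python3 s.py
```

```text
[ 0.101 -0.305  0.01 ] -0.041 [0.38 0.48 3.74] [ 1.7998e+02 -1.0000e-02  3.2000e+00]
```

arm_command(series="0 0 0 0.015 255;0 0 0 0.015 255;0 0 0 0 255")

```text
time_s: 17.12
tool_pos: [0.5048, -0.1662, 0.0535]
tool_rot: [180.0, -0.0, 1.4]
force: [1.1, 0.5, 4.3]
grip_width: 0.0121
grasp_force: 30.0
```

```bash
python3 s.py
```

```text
[ 0.013 -0.302  0.002] -0.036 [ 0.86 -0.34  3.87] [ 1.7999e+02 -1.0000e-02  1.4700e+00]
```

arm_command(series="0 0 0 0.015 255;0 0 0 0.015 255;0 0 0 0 255")

```text
time_s: 17.57
tool_pos: [0.5048, -0.1663, 0.0535]
tool_rot: [180.0, -0.0, -0.3]
force: [1.5, -0.4, 5.1]
grip_width: 0.0119
grasp_force: 30.0
```

```bash
python3 s.py
```

```text
[-0.018 -0.317  0.013] -0.032 [ 0.67 -0.6   5.35] [ 1.7999e+02 -1.0000e-02 -2.4000e-01]
```

arm_command(series="0 0 0 0.015 255;0 0 0 0.015 255;0 0 0 0 255")

```text
time_s: 18.02
tool_pos: [0.5048, -0.1663, 0.0535]
tool_rot: [180.0, -0.0, -2.0]
force: [1.3, 0.3, 5.6]
grip_width: 0.0115
grasp_force: 30.0
```

```bash
python3 s.py
```

```text
[-0.029 -0.319  0.12 ] -0.162 [ 1.73 -0.69  5.73] [ 1.7998e+02 -1.0000e-02 -1.9400e+00]
```

Run:
```python
from h import *
im=cams.read_camera("wrist");cv2.imwrite("pics/6.png",cv2.resize(im[130:330,190:450],None,fx=3,fy=3,interpolation=cv2.INTER_CUBIC))
```

```text
(no output)
```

View pics/6.png

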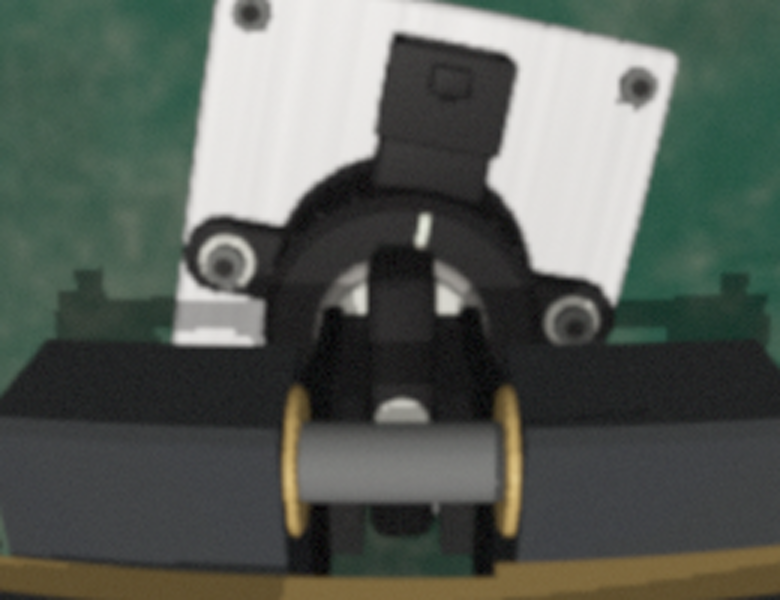

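The bar is 10–11° counter-clockwise of the index (crop 424,230). Torque jumped to 0.12 Nm, so the stop is reached. I'll unload it slightly, release and lift.

arm_command(series="0 0 -0.2 -0.008 255;0 0 0 0 255;0 0 0 0 200;0 0 0 0 138;0 0 0 0 110;0 0 0 0 110;0 0 0 0 110;0 0 0 0 110;0 0 -3 0 110;0 0 -8 0 110;0 0 -15 0 110;0 0 -25 0 110;0 0 -30 0 110;0 0 -30 0 110;0 0 -30 0 110;0 0 0 0 110;0 0 0 0 110")

```text
time_s: 19.68
tool_pos: [0.5062, -0.1665, 0.1975]
tool_rot: [179.9, -0.3, -1.5]
force: [-0.2, 0.1, -0.7]
grip_width: 0.0496
grasp_force: 0.0
```

Run:
```python
from h import *
o=telemetry.get_obs();print(o["tool_pos"],o["time_s"])
im=cams.read_camera("wrist");cv2.imwrite("pics/7.png",cv2.resize(im[80:280,190:450],None,fx=3,fy=3,interpolation=cv2.INTER_CUBIC))
```

```text
[ 0.50616776 -0.16646706  0.19749316] 19.6833
```

View pics/7.png

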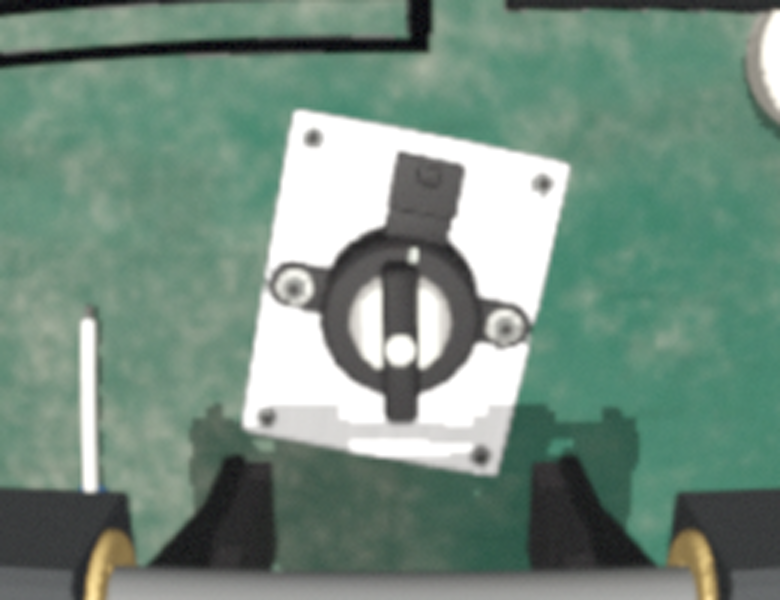

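The key stands upright on the rotor with its bar from crop (400,262) to (400,420), about 11° off the index line. The gripper is clear of it.

```bash
python3 -c "
from cell import env
print(env.sign_off())"
```

```text
the job is handed in; nothing more can be done
None
```

The flatted key is seated in the rotor and turned clockwise to the end stop, about 0.19 rad short of the index; it was left standing, released and clear of the gripper, and the job was handed in at about 20 s with no verdict returned.

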